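# Fetch the filter slide from behind the objectives and load the lamp house

## Task

The filter slide sits in the slot at the back of the black accessory dock, and the two microscope objectives standing in front block its way out. Stand both objectives upright on the cork mat, then draw the filter slide out of the dock and slide it fully home into the upper of the two slots of the white lamp house, and only then stand each objective back on the very pad it came from. Do not tip an objective over, and leave the dropper bottle and the eyepiece alone.

Things in the scene. Friction and masses are not known exactly. Their poses are not given: they have to be found in the camera images.
- long_objective: The longer, slimmer microscope objective, bare aluminium, loose, standing nose up on one of the dock's two pads (which one varies). 62 mm tall; straight barrel 30 mm in diameter from the underside to 42 mm up, above that a nose tapering to 12 mm. About 0.13 kg. Origin: centre of its underside; z up along its axis.
- short_objective: The shorter, stouter microscope objective, bare aluminium, loose, standing nose up on the dock's other pad. 44 mm tall; straight barrel 36 mm in diameter from the underside to 34 mm up, above that a nose tapering to 21 mm. About 0.11 kg. Origin: centre of its underside; z up along its axis.
- filter: Loose level steel disc, 50 mm across, 5 thick, green glass centre, 0.06 kg. Origin: centre of its underside. Towards its -x a tongue 10 mm wide in the disc plane carries an upright grey tab, centred at x=-50 mm: 24 long (x), 12 thick (y), top 40 mm above the underside; pinch it across y from above, fingers beside the tongue. Starts nearly home in the dock slot, tab outside.
- dock: Fixed black base 160 (x) x 130 x 8 mm; origin: centre of underside; x points away from robot into its disc slot. Slot: mouth x=18, back stop 70 mm (disc home: centre x=45), ledge tops z=22 carry the disc's side edges, cover from 35 to 39, walls 62 apart, middle 24 open above. Draw the disc 55 mm straight out (-x) before lifting. Pads in front at x=-50, y=+-32 mm.
- pad_left: Fixed round grey pad on the dock (its +y side), 44 mm in diameter, 2 mm thick, lying on the dock's base, so that its top is 10 mm above the work surface. Origin: centre of its underside. One objective stands on its middle at the start.
- pad_right: The same pad on the dock's -y side; the other objective stands on its middle at the start.
- mat: The side area: a fixed flat cork mat, 120 mm (x) by 150 mm (y), its top 3 mm above the work surface. Origin: centre of its underside. It is empty at the start; there is room for both objectives side by side along its y.
- magazine: Fixed white lamp house, 67 mm high, 90 wide; origin: mid-plane of underside, 3 mm before the slot mouths; x points into its two empty disc slots (one above the other), mouths x=3, back stop 55 mm: disc home has centre x=30, y=0, tab left outside. Walls 62 apart; ledges carry the side edges, middle 24 open. Free height: lower slot z=26 to 39, upper slot z=50 (ledge top) to 63 mm.
- bottle: Bystander: amber dropper bottle with a black cap, 38 mm in diameter, 85 mm tall, standing loose behind the work. Origin: centre of its underside.
- eyepiece: Bystander: black eyepiece standing loose behind the work, 36 mm in diameter, 56 mm tall. Origin: centre of its underside.
Things that resemble listed ones, but are neither listed nor needed, are in the scene too. Leave any green or pink look-alike of the short_objective alone. Leave any blue look-alike of the long_objective alone.

How it is judged:
On the way, in this order (a step that is already met when the one before it is completed fails the run):
1. both objectives stand upright on the mat, released (x of long_objective in the frame of mat between -0.06 and 0.06 m and y of long_objective in the frame of mat between -0.075 and 0.075 m and height (world z) of each of long_objective, short_objective below 0.009 m and angle between each of long_objective, short_objective's own z axis and vertical below 0.12 rad and contact force between each of long_objective, short_objective and the fingers below 0.1 N and linear speed of each of long_objective, short_objective below 0.02 m/s and angular speed of each of long_objective, short_objective below 0.3 rad/s and x of short_objective in the frame of mat between -0.06 and 0.06 m and y of short_objective in the frame of mat between -0.075 and 0.075 m), for 0.2 s.
2. the filter slide lies fully home in the lamp house's upper slot, released, with both objectives still on the mat (all of step 1 and x of filter in the frame of magazine between 0.023 and 0.034 m and y of filter in the frame of magazine between -0.012 and 0.012 m and z of filter in the frame of magazine between 0.047 and 0.056 m and angle between filter's own z axis and vertical below 0.12 rad and contact force between filter and the fingers below 0.1 N and linear speed of filter below 0.02 m/s and angular speed of filter below 0.3 rad/s), for 0.2 s.
At the end, for the whole second after the job is handed in: The filter slide lies level in the upper slot of the lamp house, its disc's centre within 7 mm of fully home; each objective stands upright (within 0.12 rad) within 15 mm of where it stood at the start; all are released and at rest (x of filter in the frame of magazine between 0.023 and 0.034 m and y of filter in the frame of magazine between -0.012 and 0.012 m and z of filter in the frame of magazine between 0.047 and 0.056 m and angle between each of filter, long_objective, short_objective's own z axis and vertical below 0.12 rad and contact force between each of filter, long_objective, short_objective and the fingers below 0.1 N and linear speed of each of filter, long_objective, short_objective below 0.02 m/s and angular speed of each of filter, long_objective, short_objective below 0.3 rad/s and distance of each of long_objective, short_objective from where it was at the start of the episode below 0.015 m); the robot touches nothing.
It fails at once if an objective is tipped over (angle between any of long_objective, short_objective's own z axis and vertical above 0.6 rad).
It fails at once if the bottle or the eyepiece is disturbed (moved more than 20 mm) (distance of any of bottle, eyepiece from where it was at the start of the episode above 0.02 m).
It also fails if it takes over 120 s, if anything falls off the work surface, if the arm or the gripper's body presses on something with over 40 N, if the wrist force passes 120 N, or if a joint passes its speed limit or range.

## Robot

A 6-joint arm with a two-finger parallel gripper is mounted at the origin on the work surface. World frame = base frame: x ahead of the robot, y to its left, z up, the work surface at z = 0. Lengths are in m, angles in rad, forces in N, time in s.
With the tool pointing down it reaches from about 0.375 to 0.975 m from the base axis. Payload 3.8 kg.
Tool frame: the origin (TCP) lies midway between the tips of the shut fingers; the grasp point (between the pads) lies 19 mm behind it; z points along the fingers, y is the line along which they close (so a half turn about z gives the same grasp; the last joint's range is limited). The gripper opens to 88 mm and grips with 3 to 60 N. Pads are 18 mm wide; open, the fingers measure 123 mm over their backs; the gripper's body (75 mm by 187 mm) begins 45 mm behind the grasp point.
Start: joints at [-1.363, 0.264, 1.604, -0, 1.274, -0.037], TCP at [0.164, -0.655, 0.219] pointing down, gripper open.
Joint ranges: [-2.63, 2.63], [-0.94, 2.18], [0.31, 2.57], [-1.31, 4.45], [0, 2.66], [-2.55, 2.55]. Speed limits (rad/s): [2.57, 2.57, 3.14, 3.14, 3.14, 3.14].

## Interface

Orientations are given as a rotation vector (axis times angle).
In Python, from cell import manip, inverse_kinematics, cams, order gives the robot as it stands. Calls block until the motion is done:
- manip.move_pose(position, orientation): joint-space move of the TCP to a pose.
- manip.move_linear(position, rate=0.15, rot=None): straight line of the TCP; rot=None keeps the orientation; rate is the mean speed in m/s.
- manip.set_joints(angles): joint-space move.
- manip.set_gripper(opening, force=None): finger opening in m; force is the grip in N (None keeps the last); returns when the fingers have stopped.
- manip.dwell(seconds).
- inverse_kinematics(position, orientation): joint angles nearest the present ones, or None.
- manip.state(): the state.
- cams.capture(name): name is "side" or "top" or "wrist"; returns a dict with "image" (400x640x3 uint8, blue, green, red), "z_map" (400x640 float32, m along the optical axis (not along the pixel's ray), 0 where there is no reading), "intrinsics" (3x3 intrinsics, pixels), "k1" (the pictures are not rectified: a ray, as slopes to the right and down, at radius r is drawn at 1 + k1 r^2 times it, then the intrinsics apply), "position" and "orientation" of the camera in the world; the wrist camera has in their place "T_tool_cam" (4x4, takes a point from camera to tool coordinates, whose origin is the TCP and whose axes are the flange's). Camera axes: x right, y down, z forward; pixel columns grow to the right and rows downward; lengths in m; the calibration is good to about 2 mm. A picture is of the moment at which its call begins: read the wrist's pose just before it.
A pose or a line that the arm cannot do raises manip.IKError and nothing moves.
- order.close_job(): hands the job in; it is judged then, once.
The state is a dict: "clock": time; "joint_pos": joint angles; "joint_velocities": joint speeds; "tau": joint torques, N m; "tool_pos": TCP position; "tcp_rot": TCP orientation; "contact_force": force on the tool from outside, world axes, zero at the start; "moment": the same for the moment, N m; "gripper_width": finger opening in m; "grasp_force": force on a finger pad.
Only numpy, scipy, OpenCV 4.12 (cv2) and the standard library are available. Lean on these libraries where they do the work, as an engineer would, in place of code of your own. Each camera call takes 0.05 s, during which the arm holds its last target. There are 200 camera calls.

## Working session

There is one attempt and no reset: what is moved stays moved. The work goes in short steps, each a Python script; the robot and the scene stay as the last script left them, time stands still between calls to the robot, and variables do not carry over. Pictures are saved under pics/ and viewed, at most 14 in all, crops included, and the job is handed in when it is done.

```bash
ls; mkdir -p pics; cat > h.py <<'E'
import numpy as np, cv2
from scipy.spatial.transform import Rotation as R
from cell import manip, inverse_kinematics, cams, order
def cap(name):
    s=manip.state(); c=cams.capture(name)
    if name=="wrist":
        T=np.eye(4); T[:3,:3]=R.from_rotvec(s["tcp_rot"]).as_matrix(); T[:3,3]=s["tool_pos"]
        c["T"]=T@c["T_tool_cam"]
    else:
        o=np.asarray(c["orientation"]); T=np.eye(4)
        T[:3,:3]=o if o.shape==(3,3) else R.from_rotvec(o).as_matrix(); T[:3,3]=c["position"]; c["T"]=T
    return c
def ray(c,u,v):
    K=np.asarray(c["intrinsics"]); k=c["k1"]
    return cv2.undistortPoints(np.array([[[u,v]]],float),K,np.array([k,0,0,0,0.]))[0,0]
def at_z(c,u,v,z):
    x,y=ray(c,u,v); d=c["T"][:3,:3]@[x,y,1]; o=c["T"][:3,3]
    return o+d*(z-o[2])/d[2]
def cloud(c):
    K=np.asarray(c["intrinsics"]); h,w=c["z_map"].shape
    g=np.stack(np.meshgrid(np.arange(w),np.arange(h)),-1).reshape(-1,1,2).astype(float)
    p=cv2.undistortPoints(g,K,np.array([c["k1"],0,0,0,0.]))[:,0]
    z=c["z_map"].reshape(-1,1); P=np.hstack([p*z,z])@c["T"][:3,:3].T+c["T"][:3,3]
    P[z[:,0]==0]=np.nan
    return P.reshape(h,w,3)
def down(yaw): # tool z down, tool y at angle yaw(world) 
    y=np.array([np.cos(yaw),np.sin(yaw),0]); z=np.array([0,0,-1.]); x=np.cross(y,z)
    return R.from_matrix(np.stack([x,y,z],1)).as_rotvec()
E
python3 - <<'E'
from h import *
for n in("top","side"):
    c=cap(n); cv2.imwrite(f"pics/{n}0.png",c["image"]); print(n,c["T"].round(3).tolist(),c["intrinsics"],c["k1"],np.shape(c["orientation"]))
    np.savez(f"{n}0.npz",P=cloud(c))
print(manip.state())
E
```

```text
pics
top [[-0.028, -0.99, 0.135, 0.442], [-1.0, 0.028, -0.007, -0.029], [0.003, -0.135, -0.991, 1.079], [0.0, 0.0, 0.0, 1.0]] [[408.45320312   0.         321.29240852]
 [  0.         408.45320312 204.31024624]
 [  0.           0.           1.        ]] -0.022641457083382895 (3,)
side [[0.762, -0.42, 0.494, 0.187], [-0.648, -0.483, 0.589, -0.513], [-0.009, -0.768, -0.64, 0.586], [0.0, 0.0, 0.0, 1.0]] [[415.55342544   0.         319.57272613]
 [  0.         415.55342544 196.89158542]
 [  0.           0.           1.        ]] -0.06709656741172539 (3,)
{'clock': 0.1, 'joint_pos': array([-1.36291162e+00,  2.64677559e-01,  1.60523288e+00,  5.33317473e-06,
        1.27370577e+00, -3.69023602e-02]), 'joint_velocities': array([-0.00186618, -0.00368561, -0.0017759 , -0.00064505,  0.0006544 ,
        0.00036199]), 'tau': array([ 3.77845063e-04, -5.03617287e+01, -3.58072257e+01,  7.30968174e-02,
        2.32834602e-02, -5.02714875e-05]), 'tool_pos': array([ 0.1634432 , -0.65420793,  0.21731519]), 'tcp_rot': array([-3.11608999e+00, -3.83302699e-01,  2.63262232e-04]), 'contact_force': array([-1.20621778, -0.00848692, -0.56826611]), 'moment': array([-0.02741948, -0.02351653,  0.07291616]), 'grasp_force': 0.0, 'gripper_width': 0.0881658803287095}
```

View pics/top0.png

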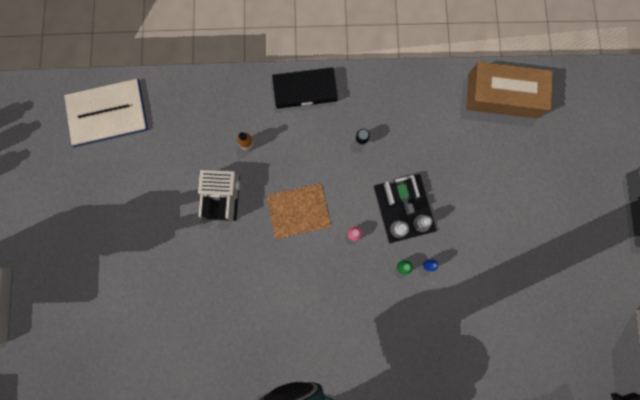

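View pics/side0.png

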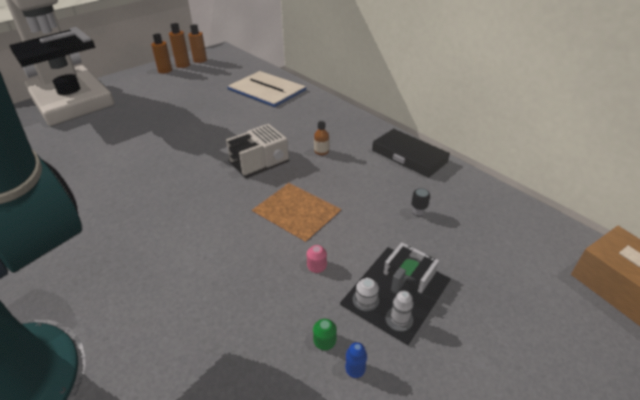

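The top view shows the dock near (405,208), mat (298,211), lamp house (217,195), short objective (400,229, +y pad), long objective (423,223, −y pad), and look-alikes at (354,234), (404,268) and (431,265). I'll get closer views with the wrist camera.

```bash
python3 - <<'E'
from h import *
c=cap("top")
for n,u,v,z in[("dock",405,208,.008),("short",400,229,.044),("long",423,223,.06),("mat",298,211,.003),("mag",217,195,.06),("pink",354,234,.04),("green",404,268,.04),("blue",431,265,.06),("bottle",245,141,.08),("eyep",363,136,.05)]: print(n,at_z(c,u,v,z).round(3))
c=cams.capture("wrist"); print(c["T_tool_cam"])
# view dock and magazine from above
p=at_z(cap("top"),405,208,.008)
for n,u,v in[("dock",405,208),("mag",225,200)]:
    p=at_z(cap("top"),u,v,.03)
    for yaw in (np.pi/2,np.pi/2+.2):
        try:
            T=np.asarray(c["T_tool_cam"]); Rm=R.from_rotvec(down(yaw)).as_matrix()
            # put optical axis over p with camera 0.36 high
            o=Rm@T[:3,3]; d=Rm@T[:3,2]; tz=.36-o[2]
            h=(.36-.03)/-d[2]; q=p-o-d*h; q[2]=tz
            manip.move_pose(q,down(yaw)); break
        except manip.IKError as e: print("ik",q,e)
    w=cap("wrist"); cv2.imwrite(f"pics/w_{n}.png",w["image"]); np.savez(f"w_{n}.npz",P=cloud(w),T=w["T"],intrinsics=w["intrinsics"],k1=w["k1"])
    print(n,q,manip.state()["joint_pos"].round(2),w["T"].round(3).tolist())
E
```

```text
dock [ 0.572 -0.258  0.008]
short [ 0.515 -0.234  0.044]
long [ 0.527 -0.29   0.06 ]
mat [0.573 0.026 0.003]
mag [0.612 0.227 0.06 ]
pink [ 0.506 -0.117  0.04 ]
green [ 0.416 -0.24   0.04 ]
blue [ 0.422 -0.303  0.06 ]
bottle [0.745 0.152 0.08 ]
eyep [ 0.759 -0.15   0.05 ]
[[-5.01141063e-04 -9.58176022e-01 -2.86179069e-01  7.32091447e-02]
 [ 9.99999778e-01 -6.06179940e-04  2.78448497e-04  8.88805186e-05]
 [-4.40278684e-04 -2.86178866e-01  9.58176113e-01 -1.66482846e-01]
 [ 0.00000000e+00  0.00000000e+00  0.00000000e+00  1.00000000e+00]]
dock [ 0.54437297 -0.25321174  0.19351715] [-0.48  0.14  1.8  -0.    1.2  -2.05] [[0.002, 0.958, 0.286, 0.47], [1.0, -0.001, -0.001, -0.254], [-0.001, 0.286, -0.958, 0.36], [0.0, 0.0, 0.0, 1.0]]
mag [0.57830826 0.21332831 0.19351715] [ 0.31  0.17  1.76 -0.    1.21 -1.26] [[0.002, 0.958, 0.286, 0.504], [1.0, -0.001, -0.001, 0.212], [-0.001, 0.286, -0.958, 0.36], [0.0, 0.0, 0.0, 1.0]]
```

View pics/w_dock.png

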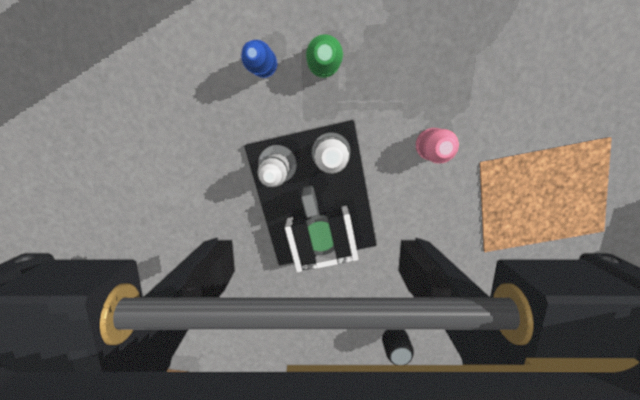

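View pics/w_mag.png

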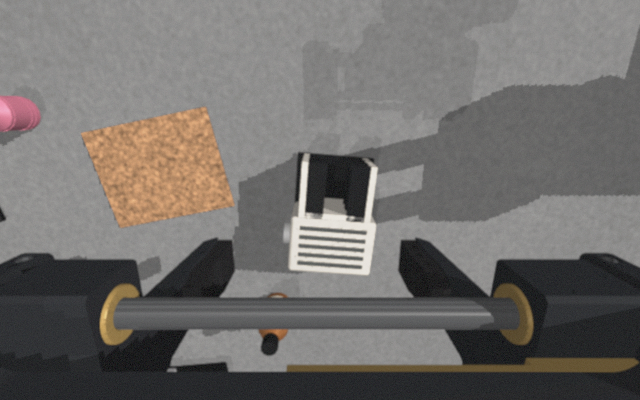

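The dock view shows dock corners near (246,146), (354,121), (376,246), (277,265), objective tops at (332,152) short and (272,173) long, and the tab near (309,197). The lamp house view shows mat corners (82,133), (206,108), (232,206), (119,227) and the lamp house at x 290–376, y 153–274. I'll use enlarged crops plus depth slices to pin these down.

```bash
python3 - <<'E'
from h import *
def load(n):
    d=dict(np.load(f"w_{n}.npz")); d["k1"]=float(d["k1"]); return d
D=load("dock"); M=load("mag")
a=cv2.imread("pics/w_dock.png")[110:280,235:385]; b=cv2.imread("pics/w_mag.png")[140:285,275:385]
cv2.imwrite("pics/c_dock.png",cv2.resize(a,None,fx=3.4,fy=3.4,interpolation=cv2.INTER_CUBIC))
cv2.imwrite("pics/c_mag.png",cv2.resize(b,None,fx=4,fy=4,interpolation=cv2.INTER_CUBIC))
q=np.array([at_z(D,u,v,.008)[:2] for u,v in[(246,146),(354,121),(376,246),(277,265)]]); print("dock",q.round(4).tolist(),q.mean(0),np.linalg.norm(np.diff(q,axis=0,append=q[:1]),axis=1))
q=np.array([at_z(M,u,v,.003)[:2] for u,v in[(82,133),(206,108),(232,206),(119,227)]]); print("mat",q.round(4).tolist(),q.mean(0),np.linalg.norm(np.diff(q,axis=0,append=q[:1]),axis=1))
def sl(P,lo,hi,box):
    m=(P[...,2]>lo)&(P[...,2]<hi)&(P[...,0]>box[0])&(P[...,0]<box[1])&(P[...,1]>box[2])&(P[...,1]<box[3])
    Q=P[m]; r=cv2.minAreaRect(Q[:,:2].astype(np.float32)) if len(Q)>3 else None
    return len(Q),Q.mean(0).round(4) if len(Q) else None,r
B=(.44,.68,-.36,-.15)
for lo,hi in[(.004,.0095),(.045,.06),(.06,.08),(.034,.042)]: print("dock",lo,hi,sl(D["P"],lo,hi,B))
print("short top",sl(D["P"],.048,.058,(.48,.56,-.265,-.2))); print("long top",sl(D["P"],.066,.08,(.48,.57,-.33,-.255)))
B=(.5,.72,.12,.33)
for lo,hi in[(.063,.071),(.046,.056),(.02,.03)]: print("mag",lo,hi,sl(M["P"],lo,hi,B))
for n,d,(u,v) in[("short",D,(332,152)),("long",D,(272,173)),("tab",D,(309,193)),("coverL",D,(292,240)),("mag",M,(330,225)),("magfront",M,(304,160)),("floor",M,(340,180)),("mat",M,(160,170)),("table",M,(450,80))]: print(n,d["P"][v,u].round(4))
E
```

```text
dock [[0.5088, -0.3351], [0.4811, -0.2115], [0.635, -0.1783], [0.6617, -0.3053]] [ 0.57165909 -0.25755239] [0.12662866 0.15735911 0.12973995 0.15577746]
mat [[0.5288, -0.0581], [0.5013, 0.0877], [0.6173, 0.1075], [0.6449, -0.0374]] [0.57304435 0.02492507] [0.14832735 0.11769906 0.14754124 0.11797848]
dock 0.004 0.0095 (7789, array([ 0.5586, -0.2572,  0.0081]), ((0.5707097053527832, -0.2575915455818176), (0.15990692377090454, 0.1303679496049881), 12.448201179504395))
dock 0.045 0.06 (1145, array([ 0.5182, -0.2516,  0.0517]), ((0.5233196020126343, -0.2639750838279724), (0.0767815113067627, 0.0801866352558136), 51.11077880859375))
dock 0.06 0.08 (706, array([ 0.5411, -0.2852,  0.0666]), ((0.5471534132957458, -0.28047093749046326), (0.07410731911659241, 0.022870611399412155), 47.49954605102539))
dock 0.034 0.042 (2275, array([ 0.6137, -0.2475,  0.039 ]), ((0.5734821557998657, -0.2521244287490845), (0.1470572054386139, 0.08143024891614914), 10.246761322021484))
short top (652, array([ 0.5155, -0.239 ,  0.0527]), ((0.5264780521392822, -0.24866633117198944), (0.030287019908428192, 0.0604154
[... 252 characters left out ...]
(0.6138213276863098, 0.23013506829738617), (0.08984579145908356, 0.12032265961170197), 85.32948303222656))
mag 0.046 0.056 (348, array([0.5862, 0.2284, 0.0498]), ((0.6007753610610962, 0.22676271200180054), (0.09590720385313034, 0.09507545083761215), 85.29448699951172))
mag 0.02 0.03 (228, array([0.5765, 0.2357, 0.0255]), ((0.5836582183837891, 0.22886070609092712), (0.08106055855751038, 0.06066795065999031), 85.34010314941406))
short [ 0.5099 -0.2382  0.0539]
long [ 0.5276 -0.2969  0.0724]
tab [ 0.5517 -0.2617  0.0575]
coverL [ 0.6126 -0.2822  0.0394]
mag [0.6175 0.2261 0.0679]
magfront [0.5513 0.1998 0.0603]
floor [0.584  0.2404 0.0051]
mat [0.572  0.0253 0.0032]
table [0.4721 0.36   0.0009]
```

View pics/c_dock.png

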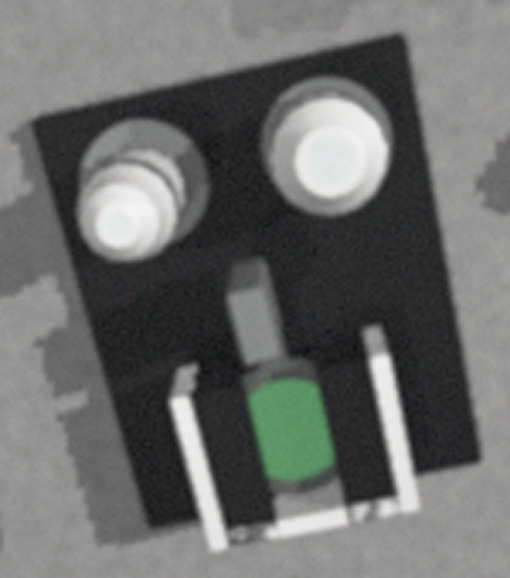

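View pics/c_mag.png

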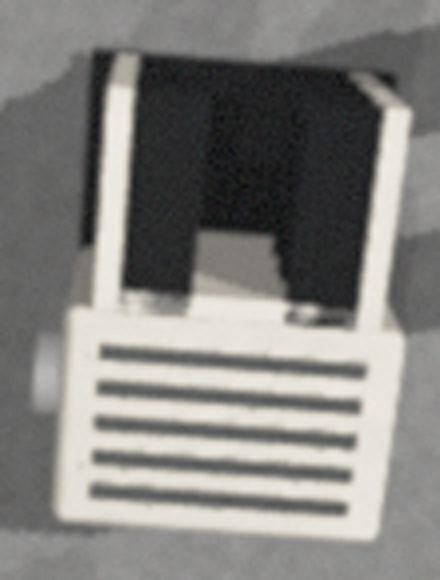

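```bash
python3 - <<'E'
from h import *
D=dict(np.load("w_dock.npz"));M=dict(np.load("w_mag.npz"));
D["k1"]=float(D["k1"])
def loc(P,c,a):
    Q=P.copy(); d=P[...,:2]-c; Q[...,0]=d[...,0]*np.cos(a)+d[...,1]*np.sin(a); Q[...,1]=-d[...,0]*np.sin(a)+d[...,1]*np.cos(a); return Q
c=np.array([.6138,.2301]);a=np.radians(-4.67)
Q=loc(M["P"],c,a).reshape(-1,3)
for y in(-.038,-.024,0,.024,.038):
    m=abs(Q[:,1]-y)<.003; s=Q[m&(abs(Q[:,0])<.085)]; s=s[np.argsort(s[:,0])]
    print("mag y",y,[(int(r[0]*1e3),int(r[2]*1e3)) for r in s[::max(1,len(s)//40)]])
m=(Q[:,2]>.06)&(Q[:,2]<.072)&(abs(Q[:,0])<.08)&(abs(Q[:,1])<.06); print(np.percentile(Q[m],[0.5,99.5],axis=0))
w=np.abs(Q[:,0]-.03)<.02; print("house y",np.percentile(Q[m&w][:,1],[1,50,99])); w=(Q[:,0]<0)&(Q[:,2]>.063); print("front y",np.percentile(Q[m&w][:,1],[1,50,99]))
Q=loc(D["P"],np.array([.571,-.2576]),np.radians(12.2)).reshape(-1,3)
m=(Q[:,2]>.056)&(Q[:,2]<.068)&(abs(Q[:,1])<.014)&(Q[:,0]>-.03)&(Q[:,0]<.03); print("tab",m.sum(),np.percentile(Q[m],[2,50,98],axis=0).round(4).tolist())
m=(Q[:,2]>.034)&(Q[:,2]<.044)&(abs(Q[:,1])<.05)&(Q[:,0]>.012)&(Q[:,0]<.09); print("slot",np.percentile(Q[m],[1,50,99],axis=0).round(4).tolist())
E
```

```text
mag y -0.038 [(-84, 0), (-71, 0), (-60, 293), (-59, 293), (-59, 292), (-59, 293), (-58, 293), (-58, 292), (-58, 294), (-57, 296), (-57, 293), (-56, 296), (-56, 295), (-56, 315), (-56, 316), (-56, 316), (-56, 296), (-56, 312), (-56, 315), (-55, 317), (-55, 317), (-55, 312), (-55, 312), (-55, 316), (-55, 314), (-55, 312), (-55, 312), (-55, 311), (-55, 312), (-54, 313), (-54, 311), (-53, 294), (-40, 67), (-23, 67), (-4, 67), (-1, 65), (9, 67), (20, 67), (31, 67), (43, 67), (55, 67)]
mag y -0.024 [(-84, 0), (-70, 0), (-60, 291), (-60, 293), (-60, 294), (-60, 293), (-59, 290), (-59, 294), (-59, 295), (-58, 296), (-58, 295), (-57, 294), (-57, 294), (-57, 312), (-57, 296), (-57, 315), (-57, 316), (-57, 314), (-56, 316), (-56, 315), (-56, 311), (-56, 314), (-56, 316), (-56, 313), (-56, 315), (-56, 313), (-55, 313), (-55, 294), (-54, 294), (-52, 305), (-51, 303), (-50, 303), (-42, 66), (-31, 66), (-19, 66), (-8, 67), (4, 66), (16, 67), (29, 68), (43, 67), (58, 66)]
mag y 0 [(-84, 1), (-70, 0), (-62, 292), (-62, 292), (-62, 291), (-61, 294), (-61, 294), (-61, 294), (-60, 295), (-60, 0), (-59, 
[... 975 characters left out ...]
301), (-70, 301), (-69, 302), (-68, 301), (-67, 301), (-66, 302), (-65, 301), (-64, 301), (-63, 302), (-63, 302), (-62, 301), (-62, 311), (-62, 316), (-61, 310), (-61, 302), (-61, 316), (-61, 301), (-60, 38), (-59, 302), (-57, 302), (-57, 305), (-56, 304), (-56, 304), (-56, 302), (-49, 263), (-49, 265), (-49, 255), (-39, 66), (3, 67), (27, 66), (52, 66)]
[[-0.05989953 -0.04395738  0.06282903]
 [ 0.05904352  0.0435551   0.06992775]]
house y [-0.04383956 -0.00058922  0.04354825]
front y [-0.03664884  0.00059866  0.03689464]
tab 266 [[-0.0197, -0.0078, 0.0574], [-0.0089, -0.0018, 0.0619], [0.003, 0.0038, 0.0636]]
slot [[0.0177, -0.0359, 0.0356], [0.047, 0.0013, 0.0391], [0.0755, 0.037, 0.0406]]
```

```bash
cat >> h.py <<'E'
def frame(c,a):
    a=np.radians(a); Rm=np.array([[np.cos(a),-np.sin(a)],[np.sin(a),np.cos(a)]])
    return lambda x,y:np.array(c)+Rm@[x,y]
dock=frame((.571,-.2576),12.2); mat=frame((.573,.025),10.2); mag=frame((.5515,.2352),-4.67)
def yaws(a):  # pick the half turn with small last joint
    s=manip.state()["tool_pos"]; best=None
    for b in(a,a+180):
        j=inverse_kinematics(s,down(np.radians(b)))
        if j is not None and (best is None or abs(j[5])<best[0]): best=(abs(j[5]),down(np.radians(b)))
    return best[1]
def hover(xy,z,a):
    s=manip.state()["tool_pos"]
    if s[2]<z-.005: manip.move_linear([s[0],s[1],z])
    for b in sorted((a,a+180),key=lambda b:abs((j:=inverse_kinematics([*xy,z],down(np.radians(b)))) [5]) if inverse_kinematics([*xy,z],down(np.radians(b))) is not None else 9):
        try: manip.move_pose([*xy,z],down(np.radians(b))); return
        except manip.IKError: pass
    raise RuntimeError("no hover")
def carry(src,sa,sz,dst,da,dz,open_=.058,grip=20):
    "move an objective; sz,dz: heights of the surfaces it stands on"
    hover(src,.17,sa); manip.set_gripper(open_); manip.move_linear([*src,sz+.006],.12)
    manip.set_gripper(0,grip); s=manip.state(); print("grip",s["gripper_width"].round(4),round(s["grasp_force"],1))
    manip.move_linear([*src,.17],.12); print("held",manip.state()["gripper_width"].round(4))
    hover(dst,.17,da); manip.move_linear([*dst,dz+.025],.12); manip.move_linear([*dst,dz+.0068],.03)
    manip.set_gripper(open_); manip.dwell(.2); manip.move_linear([*dst,.17],.12); print("clock",manip.state()["clock"])
E
python3 - <<'E'
from h import *
D=dict(np.load("w_dock.npz")); D["k1"]=float(D["k1"])
print("short",at_z(D,332.1,157.1,.054)[:2],dock(-.05,.032)); print("long",at_z(D,270.3,175.3,.072)[:2],dock(-.05,-.032))
P0=dock(-.05,.032)
hover(P0,.17,12.2); print(manip.state()["joint_pos"].round(2),manip.state()["tool_pos"])
carry(P0,12.2,.010,mat(0,.036),10.2,.003)
hover(mat(-.02,.1),.24,100.2); cv2.imwrite("pics/m1.png",cap("wrist")["image"])
E
```

```text
short [ 0.51500185 -0.2380392 ] [ 0.51536681 -0.23688893]
long [ 0.52992833 -0.29869156] [ 0.5288916  -0.29944355]
[-0.47  0.1   1.89  0.    1.15 -0.69] [ 0.51584836 -0.23619106  0.1701307 ]Traceback (most recent call last):
  File "<stdin>", line 6, in <module>
  File "h.py", line 49, in carry
    manip.set_gripper(0,grip); s=manip.state(); print("grip",s["gripper_width"].round(4),round(s["grasp_force"],1))
                                                             ^^^^^^^^^^^^^^^^^^^^^^^^
AttributeError: 'float' object has no attribute 'round'
```

```bash
sed -i 's/s\["gripper_width"\].round(4)/round(s["gripper_width"],4)/; s/manip.state()\["gripper_width"\].round(4)/round(manip.state()["gripper_width"],4)/' h.py
python3 - <<'E'
from h import *
s=manip.state(); print(s["gripper_width"],s["grasp_force"],s["tool_pos"],s["contact_force"])
src=dock(-.05,.032);dst=mat(0,.036);dz=.003;open_=.058
manip.move_linear([*src,.17],.12); print("held",round(manip.state()["gripper_width"],4))
hover(dst,.17,10.2); manip.move_linear([*dst,dz+.025],.12); manip.move_linear([*dst,dz+.0068],.03)
manip.set_gripper(open_); manip.dwell(.2); manip.move_linear([*dst,.17],.12); print("clock",manip.state()["clock"])
carry(dock(-.05,-.032),12.2,.010,mat(0,-.036),10.2,.003)
hover(mat(-.03,0),.21,100.2); print(manip.state()["clock"])
c=cap("wrist"); cv2.imwrite("pics/m1.png",c["image"])
E
```

```text
0.034404443364375835 20.00548868905753 [ 0.51562198 -0.23706097  0.01645133] [-0.99596746  0.58394068  2.93393746]
held 0.0346
clock 15.4917
grip 0.029 20.0
held 0.0289
clock 25.9667
27.825
```

View pics/m1.png

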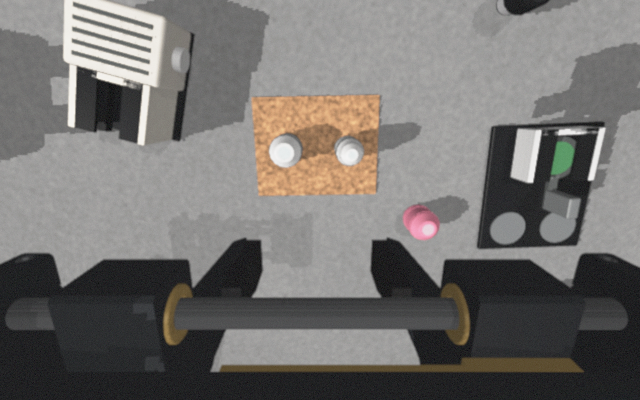

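Both objectives stand on the mat at (285,150) and (349,151), and the dock pads are empty. Next is the filter.

```bash
python3 - <<'E'
from h import *
t=dock(-.0085,-.002)
hover(t,.16,102.2); manip.set_gripper(.04); manip.move_linear([*t,.031],.1)
manip.set_gripper(0,25); s=manip.state(); print("grip",s["gripper_width"],s["grasp_force"],s["contact_force"])
manip.move_linear([*t,.035],.05); s=manip.state(); print(s["gripper_width"],s["contact_force"])
e=dock(-.0085-.062,-.002); manip.move_linear([*e,.035],.06); s=manip.state(); print(s["gripper_width"],s["contact_force"],s["joint_pos"].round(2))
manip.move_linear([*e,.2],.12)
b=mag(-.095,0); 
hover(b,.2,85.33); print(manip.state()["joint_pos"].round(2),manip.state()["clock"],manip.state()["tool_pos"],b)
for n in("wrist","side"):
    c=cap(n); np.savez(f"f_{n}.npz",P=cloud(c),T=c["T"],intrinsics=c["intrinsics"],k1=c["k1"]); im=c["image"]
    cv2.imwrite(f"pics/f_{n}.png",im if n=="wrist" else cv2.resize(im[80:240,160:380],None,fx=3.4,fy=3.4,interpolation=cv2.INTER_CUBIC))
E
```

```text
grip 0.011814357916959173 24.944026172161102 [-0.27627135  0.10388204  0.85595032]
0.011560367093099226 [-0.28873532  0.56193451 -0.34637583]
0.011555128356278376 [0.0798094  0.22149888 0.43067712] [-0.54  0.25  1.98  0.    0.9   0.81]
[ 0.44 -0.02  1.96 -0.    1.21 -1.05] 36.25 [0.45712361 0.24246718 0.19993877] [0.45681539 0.24293458]
```

View pics/f_wrist.png

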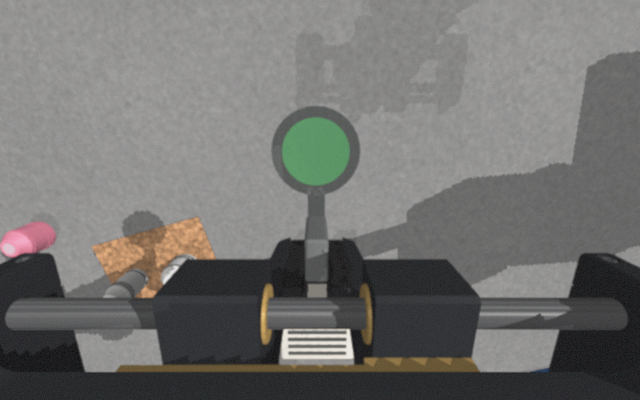

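View pics/f_side.png

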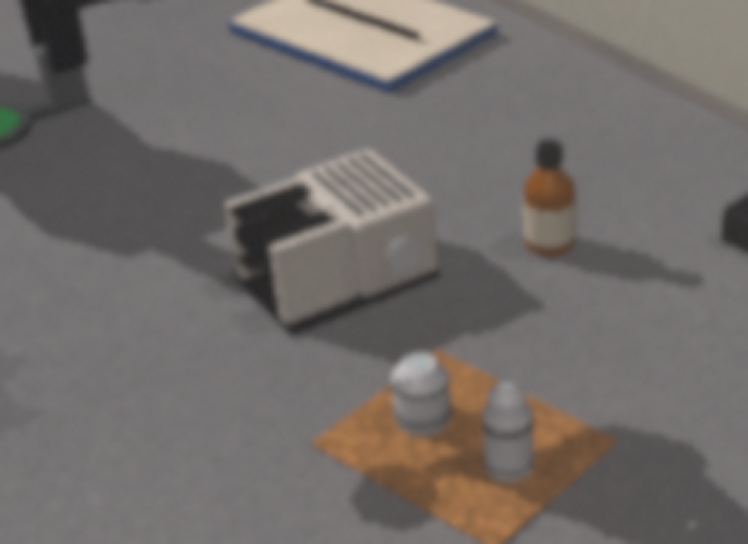

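The disc points towards the robot because my yaw helper chose the wrong half turn. I'll turn it back over a clear area.

```bash
python3 - <<'E'
from h import *
b=mag(-.095,0); s=manip.state()
j=s["joint_pos"].copy(); j[5]+=np.pi; print(j.round(2)); manip.set_joints(j)
s=manip.state(); print(R.from_rotvec(s["tcp_rot"]).as_matrix().round(3).tolist(),s["tool_pos"],s["gripper_width"],s["clock"])
c=cap("wrist"); np.savez("f2.npz",P=cloud(c),T=c["T"],intrinsics=c["intrinsics"],k1=c["k1"]); cv2.imwrite("pics/f2.png",c["image"])
E
```

```text
[ 0.44 -0.02  1.96 -0.    1.21  2.09]
[[0.997, -0.083, 0.0], [-0.083, -0.997, -0.0], [0.0, 0.0, -1.0]] [0.45726361 0.24231082 0.20000013] 0.011726668712201418 39.0
```

View pics/f2.png

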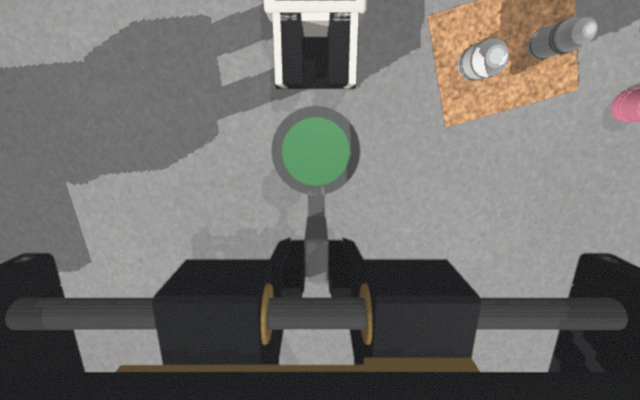

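The disc, centred at (315,151), now faces the lamp house mouth, whose near edge runs (276,85)–(355,87), and is in line with it. I'll check the disc offset in the hand, then insert.

```bash
python3 - <<'E'
from h import *
D=dict(np.load("f2.npz")); D["k1"]=float(D["k1"])
inv=lambda p:(np.array([[np.cos(a),np.sin(a)],[-np.sin(a),np.cos(a)]])@(np.array(p)[:2]-[.5515,.2352])) if (a:=np.radians(-4.67)) else 0
s=manip.state(); print("tool in mag",inv(s["tool_pos"]),"disc",inv(at_z(D,315.5,151,.196)), "depth disc",D["P"][151,315])
m=np.zeros((400,640),bool); m[105:185,290:345]=1; Q=D["P"][m]; Q=Q[Q[:,2]>.15]; 
x,_,_,_=np.linalg.lstsq(np.c_[Q[:,:2]-Q[:,:2].mean(0),np.ones(len(Q))],Q[:,2],rcond=None); print("disc plane",x,len(Q))
print("mouth near corners", inv(at_z(D,276,85,.03)),inv(at_z(D,355,87,.03)), inv(at_z(D,276,85,.01)),inv(at_z(D,355,87,.01)))
Q=D["P"][:100,230:400].reshape(-1,3); L=np.array([inv(p) for p in Q]); k=(Q[:,2]>.06)&(Q[:,2]<.072); print("top",np.percentile(L[k],[1,50,99],axis=0).round(4).tolist()); k=(Q[:,2]>.02)&(Q[:,2]<.03);print("lower ledge",k.sum(),np.percentile(L[k],[1,50,99],axis=0).round(4).tolist())
E
```

```text
tool in mag [-0.09452837 -0.00058937] disc [-0.0429424  -0.00066419] depth disc [0.50866443 0.23831427 0.19596033]
disc plane [-0.00570843  0.00042806  0.19626459] 4182
mouth near corners [0.00437808 0.04057143] [ 0.002281   -0.04180631] [0.00590148 0.0430374 ] [ 0.00367975 -0.04423665]
top [[0.004, -0.0411], [0.0444, -0.0003], [0.0699, 0.0407]]
lower ledge 148 [[0.0035, -0.0378], [0.0245, 0.0023], [0.0619, 0.0424]]
```

```bash
python3 - <<'E'
from h import *
P=lambda x,z:[*mag(x,.0006),z]
manip.move_linear(P(-.095,.063),.1)
for x in(-.06,-.04,-.0226):
    manip.move_linear(P(x,.063),.05); s=manip.state(); print(x,s["contact_force"].round(2),s["gripper_width"],s["tool_pos"])
manip.move_linear(P(-.0226,.0597),.03); s=manip.state(); print(s["contact_force"].round(2),s["tool_pos"])
manip.set_gripper(.04); manip.dwell(.2); 
manip.move_linear(P(-.0226,.16),.12)
manip.move_linear(P(-.09,.2),.15); print(manip.state()["clock"])
c=cap("wrist"); np.savez("f3.npz",P=cloud(c),T=c["T"],intrinsics=c["intrinsics"],k1=c["k1"])
cv2.imwrite("pics/f3.png",cv2.resize(c["image"][0:160,230:430],None,fx=3.5,fy=3.5,interpolation=cv2.INTER_CUBIC))
c=cap("side"); cv2.imwrite("pics/f3s.png",cv2.resize(c["image"][110:250,210:350],None,fx=4,fy=4,interpolation=cv2.INTER_CUBIC))
E
```

```text
-0.06 [-0.64 -0.03 -0.59] 0.011332398773132553 [0.49148124 0.24056492 0.06275723]
-0.04 [ 0.28 -0.3   0.68] 0.011690116412637784 [0.51185544 0.23896527 0.06291093]
-0.0226 [ 0.45 -0.61 -0.56] 0.011833083177077213 [0.52931094 0.2375614  0.06292082]
[ 0.3  -0.46 -0.26] [0.52872167 0.2375749  0.05941582]
45.1667
```

View pics/f3.png

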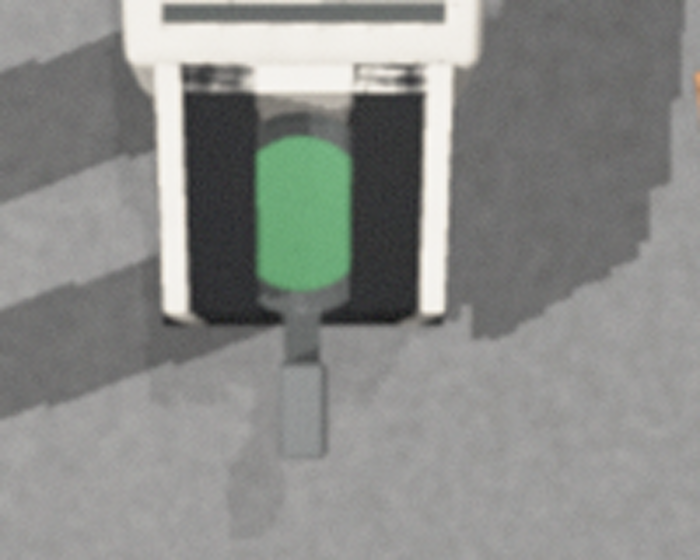

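View pics/f3s.png

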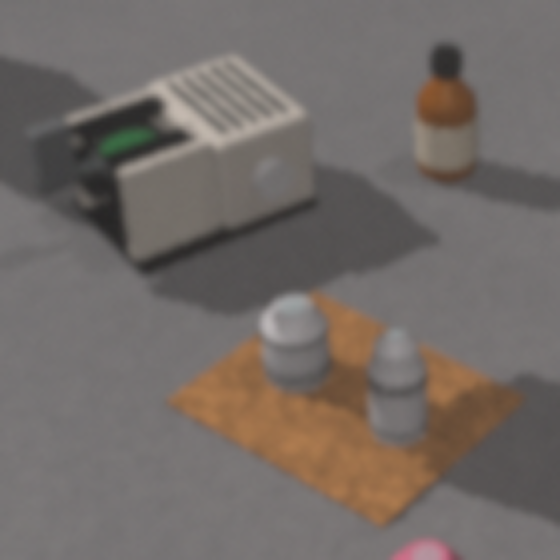

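The filter is in the upper slot, with its glass at crop (304,213) and the tab outside at (304,410). I'll check its numeric position, along with the tab.

```bash
python3 - <<'E'
from h import *
D=dict(np.load("f3.npz")); D["k1"]=float(D["k1"]); a=np.radians(-4.67); A=np.array([[np.cos(a),np.sin(a)],[-np.sin(a),np.cos(a)]])
P=D["P"].reshape(-1,3); L=(P[:,:2]-[.5515,.2352])@A.T
g=A@(at_z(D,316.9,60.9,.055)[:2]-[.5515,.2352]); print("glass",g, D["P"][61,317])
k=(P[:,2]>.082)&(P[:,2]<.095)&(abs(L[:,1])<.02)&(L[:,0]>-.06)&(L[:,0]<.01); print("tab",k.sum(),np.percentile(L[k],[2,50,98],axis=0).round(4).tolist(),np.median(P[k,2]))
k=(P[:,2]>.046)&(P[:,2]<.06)&(abs(L[:,1])<.01)&(L[:,0]>-.0)&(L[:,0]<.06); print("disc",np.percentile(L[k],[1,50,99],axis=0).round(4).tolist(),np.median(P[k,2]))
k=(P[:,2]>.06)&(P[:,2]<.075)&(abs(L[:,1])<.01)&(L[:,0]>.03)&(L[:,0]<.09); print("house front",np.percentile(L[k],[1,5,10],axis=0).round(4).tolist())
E
```

```text
glass [ 0.02828651 -0.00081936] [0.57962957 0.2319829  0.05432004]
tab 382 [[-0.0332, -0.0061], [-0.0212, 0.0001], [-0.0103, 0.0055]] 0.0898223654151109
disc [[0.0016, -0.0095], [0.0297, 0.0], [0.0551, 0.0096]] 0.05552222053955433
house front [[0.0548, -0.0096], [0.0551, -0.0088], [0.0556, -0.0079]]
```

Disc centre is x≈28.5 mm against the stop and z≈50 mm, so it is home. Now I'll put the objectives back.

```bash
python3 - <<'E'
from h import *
carry(mat(0,-.036),10.2,.003,dock(-.05,-.032),12.2,.010)
carry(mat(0,.036),10.2,.003,dock(-.05,.032),12.2,.010)
hover([.544,-.25],.1935,90)
c=cap("wrist"); P=cloud(c); cv2.imwrite("pics/e.png",c["image"])
m=lambda z0,z1,x,y:P[(P[...,2]>z0)&(P[...,2]<z1)&(abs(P[...,0]-x)<.022)&(abs(P[...,1]-y)<.022)]
print("short",m(.052,.058,.515,-.238).mean(0),"long",m(.0705,.076,.53,-.299).mean(0))
P=np.load("w_dock.npz")["P"]; print("before short",m(.052,.058,.515,-.238).mean(0),"long",m(.0705,.076,.53,-.299).mean(0))
print(manip.state()["clock"])
E
```

```text
grip 0.0292 20.0
held 0.0293
clock 56.625
grip 0.0345 20.0
held 0.0345
clock 67.0083
short [ 0.5161457  -0.23880661  0.05418835] long [ 0.52936745 -0.30037837  0.07209876]
before short [ 0.5143745  -0.23814403  0.05418458] long [ 0.53004898 -0.2994439   0.07210012]
68.9417
```

View pics/e.png

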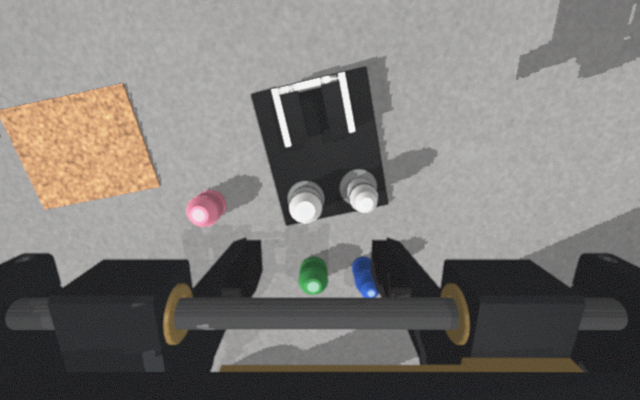

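Both objectives stand upright on their own pads, short at (305,205) and long at (363,197), within 2 mm of where they started.

```bash
python3 -c "
from h import *
print(order.close_job())"
```

```text
the job is handed in; nothing more can be done
None
```

The job is handed in at about 69 s on the robot's clock, verdict not shown: the filter measured about 1.5 mm short of fully home in the lamp house's upper slot, and both objectives are upright on their original pads, within about 2 mm of where they started.

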